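# Bring the square tin to the front of the stockroom carousel

## Task

Pull the front flap of the white organiser all the way down, then turn the carousel inside it until the square tin (the others are round) faces straight out through the open front, ready for me to take. Finish while holding: keep a firm hold of the carousel with the fingers so that it stands still, do not let go, and leave the flap down. Leave the tape roll, the carton and the water bottle alone.

Things in the scene. Friction and masses are not known exactly. Their poses are not given: they have to be found in the camera images.
- case: White square organiser box, fixed to the bench, 210 x 210 mm outside, open at the top, walls 80 mm high and 6 mm thick on its two sides and back. Origin: centre of its underside, on the bench, which is also on the carousel's turning axis. Its front is its -x side (roughly towards the robot), closed by the flap; z is up.
- flap (a joint): Front flap, hinged at its lower edge: 0 rad upright (closed), 1.55 down flat, pointing out of the front; starts between 0 and 0.25. A stiff friction hinge: it stays where left; about 2 N at its top moves it. Panel 10 mm thick, 210 wide, 72 high above the hinge line; in the middle of its upper edge a tab 70 mm wide, 10 thick, rises to 112 mm above the hinge line.
- flap_hinge (a point): Middle of the flap's hinge line, in mid-thickness of the panel: 104 mm in front of the case's origin and 10 mm above the bench. Its z axis points along the flap towards the tab, its y axis along the hinge line.
- flap_tab (a point): Middle of the tab's top edge, 112 mm from the hinge line, in mid-thickness of the flap. The space behind the upright tab is free above the tins (92 mm above the bench): at least 20 mm of the tab's back can be reached from above.
- carousel (a joint): Turn of the carousel about its vertical axis, rad, counter-clockwise from above positive; at 0 (or a whole turn) the square tin faces the front exactly. Starts anywhere from 0.7 to 5.58; turns freely both ways (stops only at 20 rad), with about 0.03 Nm of friction. A wooden disc, 182 mm diameter, carrying five tins.
- square_tin (a point): Middle of the top of the square tin (43 mm wide, 92 mm above the bench), 62 mm from the turning axis; it is to come straight in front (-x of the case) of the axis. Its frame turns with the carousel: the tin lies at -x of the axis. Four round tins (45 mm diameter, same metal, same height) share its circle, 72 degrees apart; all are fixed to the disc.
- bar_grip (a point): Centre of the carousel's steel bar grip, on the turning axis, 147 mm above the bench: a bar 60 mm long, 14 mm thick and 36 mm high (its top 165 mm, its underside 129 mm above the bench) on an 18 mm post. The bar's long direction is this frame's x axis, the same line as to the square tin; pinch it across its thickness (y axis) from above.
- tape: Loose cardboard roll ring, 96 mm diameter, 48 mm high, lying flat; origin at the centre of its underside. Leave alone.
- carton: Loose small cardboard carton 90 x 70 x 60 mm; origin at the centre of its underside. Leave alone.
- water: Loose clear water bottle, 62 mm diameter, 160 mm high; origin at the centre of its underside. Leave alone.

How it is judged:
By the outcome, as a careful person would: the job done as asked, in the order asked, and still so for the second after the job is handed in, while the arm keeps its last pose, push and grip.
It also fails if it takes over 72 s, if anything falls off the work surface, if the arm or the gripper's body presses on something with over 40 N, if the wrist force passes 120 N, or if a joint passes its speed limit or range.

## Robot

A 6-joint arm with a two-finger parallel gripper is mounted at the origin on the work surface. World frame = base frame: x ahead of the robot, y to its left, z up, the work surface at z = 0. Lengths are in m, angles in rad, forces in N, time in s.
With the tool pointing down it reaches from about 0.4 to 0.825 m from the base axis. Payload 7 kg.
Tool frame: the origin (TCP) lies between the finger pads; the fingertips stand 8 mm ahead of it and the grasp point (between the pads) lies 11 mm behind it (arm.finger_overhang is the distance from the TCP to the fingertips, in m); z points along the fingers, y is the line along which they close (so a half turn about z gives the same grasp; the last joint's range is limited). The gripper opens to 88 mm and grips with 3 to 60 N. Pads are 19 mm wide; open, the fingers measure 130 mm over their backs; the gripper's body (78 mm by 193 mm) begins 47 mm behind the grasp point.
Start: joints at [1.455, 0.359, 0.012, 0, -1.224, -0.288], TCP at [0.265, 0.621, 0.235] pointing down, gripper open.
Joint ranges: [-3.07, 3.07], [-1.43, 2.12], [-1.02, 1.25], [-3.03, 1.67], [-3.05, -0], [-3.03, 3.03]. Speed limits (rad/s): [2.39, 2.39, 3.01, 3.14, 3.14, 3.14].

## Interface

Orientations are given as [roll, pitch, yaw] about the fixed x, y, z axes, in that order (R = Rz(yaw) Ry(pitch) Rx(roll)).
In Python, from station import arm gives the robot as it stands.
- The arm moves only by the tool move_arm, never from a script. Its argument "rows" is text: rows parted by semicolons, each of 7 numbers parted by spaces: the turn, a rotation vector about the tool's x, y, z in degrees, then the shift along the tool's x, y, z in m, then the finger opening in m, from 0 to 0.0876. A call has 1 to 8 rows; each row shifts and turns the commanded pose from where the row before left it, along the tool's axes as they then stand; what a row does not reach is not made up. A row lasts 1/8 s, in which the tool goes at most 62.5 mm and 10.7 degrees, less where a joint would pass 70% of its speed; a pose out of reach is approached as far as the arm can. A call is refused whole if a number of a shift passes 0.0625 or a number of a turn 10.7, either way. A call with a gripper value outside its range is refused whole. The fingers move at their own pace and stop on an object; "squeeze" is the grip in N (left out, the last holds). Time passes only in rows, so rows that do not move let the fingers close. It gives the time, the measured TCP pose, the force, the opening and the grip force at its end, in the units of the state.
- arm.get_state(): the state, without advancing time (a new reading comes with each control period).
- arm.grab_frame(name): name is "side" or "top" or "wrist"; returns (picture, depth): 384x512x3 uint8, blue, green, red; 384x512 float32, m along the optical axis (not along the pixel's ray), 0 where there is no reading.
- arm.camera_model(name): a dict with "mtx" (3x3 intrinsics, pixels), "camera_from_world" (4x4, takes a point from world to camera coordinates); the wrist camera has in their place "mount" (4x4, takes a point from camera to tool coordinates, whose origin is the TCP and whose axes are the flange's). Camera axes: x right, y down, z forward; pixel columns grow to the right and rows downward; lengths in m; the calibration is good to about 2 mm. A picture is of the moment at which its call begins: read the wrist's pose just before it. camera_model takes no time and is no camera call.
- arm.job_done(): hands the job in; it is judged then, once.
The state is a dict: "t": time; "q": joint angles; "qd": joint speeds; "joint_efforts": joint torques, N m; "eef_pos": TCP position; "ee_rot": TCP orientation; "force": force on the tool from outside, world axes, zero at the start; "moment": the same for the moment, N m; "width": finger opening in m; "gripper_force": force on a finger pad.
Only numpy, scipy, OpenCV 4.12 (cv2) and the standard library are available. Lean on these libraries where they do the work, as an engineer would, in place of code of your own. Each camera call takes 0.05 s, during which the arm holds its last target. There are 200 camera calls.

## Working session

There is one attempt and no reset: what is moved stays moved. The work goes in short steps, Python scripts to look and compute and a tool call to move; the robot and the scene stay as the last step left them, time stands still between calls to the robot, and variables do not carry over. Pictures are saved under pics/ and viewed, at most 10 in all, crops included, and the job is handed in when it is done.

Besides the shell and the picture viewer there is one more tool, called after "Emit:" as name(argument=value, ...), one argument or row to a line, values as JSON. move_arm: Moves the arm, as the interface text tells. Its arguments: {"type":"object","properties":{"rows":{"type":"string"},"squeeze":{"type":"number"}},"required":["rows"]}

```bash
mkdir -p pics; ls
python3 - <<'E'
from station import arm
import cv2,numpy as np
s=arm.get_state();print({k:np.round(v,3) for k,v in s.items()})
a,d=arm.grab_frame("top");b,e=arm.grab_frame("side")
cv2.imwrite("pics/a.png",cv2.resize(np.vstack([a,b]),None,fx=.78,fy=.78) if 0 else a);cv2.imwrite("pics/b.png",b)
np.savez("f.npz",a=a,d=d,b=b,e=e)
for n in("top","side","wrist"):print(arm.camera_model(n))
E
```

```text
pics
{'t': np.float64(0.0), 'q': array([ 1.455,  0.359,  0.011, -0.   , -1.224, -0.288]), 'qd': array([ 0.   , -0.   , -0.   ,  0.   ,  0.001, -0.002]), 'joint_efforts': array([-0.0000e+00, -5.8272e+01,  2.9306e+01,  6.9970e+00,  7.0000e-03,
       -0.0000e+00]), 'eef_pos': array([0.265, 0.62 , 0.234]), 'ee_rot': array([ 3.14 , -0.   , -0.404]), 'force': array([0.889, 0.133, 0.277]), 'moment': array([0.003, 0.005, 0.034]), 'gripper_force': np.float64(0.0), 'width': np.float64(0.088)}
{'mtx': array([[443.80985988,   0.        , 255.73293114],
       [  0.        , 443.80985988, 184.17764883],
       [  0.        ,   0.        ,   1.        ]]), 'camera_from_world': array([[-0.03028297, -0.99953475, -0.00363765,  0.02497381],
       [-0.97846683,  0.03038766, -0.20415496,  0.61649166],
       [ 0.20417051, -0.0026231 , -0.97893183,  1.32101572],
       [ 0.        ,  0.        ,  0.        ,  1.        ]])}
{'mtx': array([[393.15559397,   0.        , 253.89629386],
       [  0.        , 393.15559397, 189.38013306],
       [  0.        ,   0.        ,   1.        ]]), 'camera_from_world': array([[ 0.94459915, -0.32781128, -0.01649863, -0.56277875],
       [-0.19863543, -0.53091214, -0.8238181 ,  0.2118036 ],
       [ 0.26129754,  0.7814551 , -0.56661409,  0.98112549],
       [ 0.        ,  0.        ,  0.        ,  1.        ]])}
{'mtx': array([[314.94178212,   0.        , 257.79423297],
       [  0.        , 314.94178212, 195.70175114],
       [  0.        ,   0.        ,   1.        ]]), 'mount': array([[-1.19662179e-03, -9.63961493e-01, -2.66039109e-01,
         7.10176316e-02],
       [ 9.99999256e-01, -1.21621155e-03, -9.11136876e-05,
         4.14964260e-05],
       [-2.35729749e-04, -2.66039020e-01,  9.63962232e-01,
        -1.49206205e-01],
       [ 0.00000000e+00,  0.00000000e+00,  0.00000000e+00,
         1.00000000e+00]])}
```

View pics/a.png

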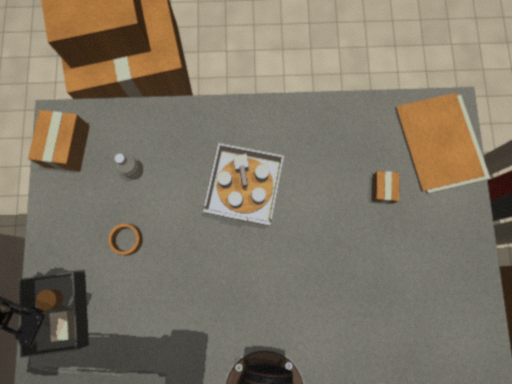

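View pics/b.png

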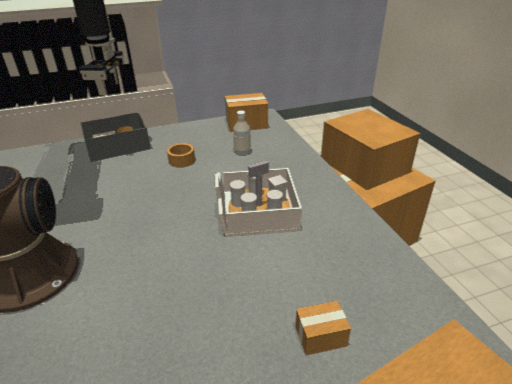

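The top view shows the case centred near px (244,184), its front edge at the bottom (205-270, 210-223). The square tin is at (241,160), at the back, and the bar runs from about (242,165) to (244,185). The bottle, tape and carton are well clear. Next I'll measure.

```bash
cat > h.py <<'E'
import numpy as np,cv2
def world(d,M,Twc):  # depth -> world points
    v,u=np.mgrid[:d.shape[0],:d.shape[1]]
    P=np.stack([(u-M[0,2])*d/M[0,0],(v-M[1,2])*d/M[1,1],d],-1)
    return P@Twc[:3,:3].T+Twc[:3,3]
E
python3 - <<'E'
from h import *
from station import arm
f=np.load("f.npz")
c=arm.camera_model("top");W=world(f['d'],c['mtx'],np.linalg.inv(c['camera_from_world']))
print("bench z",np.median(W[250:300,230:280,2]))
sub=W[135:235,195:295].reshape(-1,3)
m=sub[:,2]>.02
hull=sub[m&(sub[:,2]<.1)][:,:2].astype(np.float32)
print("rect hull",cv2.minAreaRect(hull))
for lo,hi,n in((.135,.18,"bar"),(.1,.13,"tab"),(.086,.1,"tins"),(.07,.086,"rim")):
    p=sub[(sub[:,2]>lo)&(sub[:,2]<hi)]
    print(n,len(p),p.mean(0).round(3),p.min(0).round(3),p.max(0).round(3), cv2.minAreaRect(p[:,:2].astype(np.float32)))
a=cv2.resize(f['a'][135:235,190:300],None,fx=6,fy=6,interpolation=cv2.INTER_CUBIC)
cv2.imwrite("pics/c.png",a[:600])
E
```

```text
bench z 0.0008868894293403429
rect hull ((0.6176896691322327, 0.044705718755722046), (0.21014200150966644, 0.223331481218338), 76.6707534790039)
bar 104 [0.621 0.043 0.164] [0.593 0.034 0.135] [0.652 0.054 0.174] ((0.6226973533630371, 0.04206232726573944), (0.0588899590075016, 0.015540326945483685), 7.889305114746094)
tab 89 [0.519 0.067 0.12 ] [ 0.498 -0.009  0.1  ] [0.68  0.103 0.128] ((0.5905274152755737, 0.04757434129714966), (0.07080833613872528, 0.1794741153717041), 75.83013916015625)
tins 858 [0.622 0.044 0.093] [ 0.495 -0.06   0.086] [0.725 0.165 0.1  ] ((0.6152461767196655, 0.044049590826034546), (0.2031022608280182, 0.21623165905475616), 77.13410949707031)
rim 618 [0.627 0.046 0.08 ] [ 0.486 -0.082  0.07 ] [0.751 0.169 0.086] ((0.6176896691322327, 0.044705718755722046), (0.21014200150966644, 0.223331481218338), 76.6707534790039)
```

View pics/c.png

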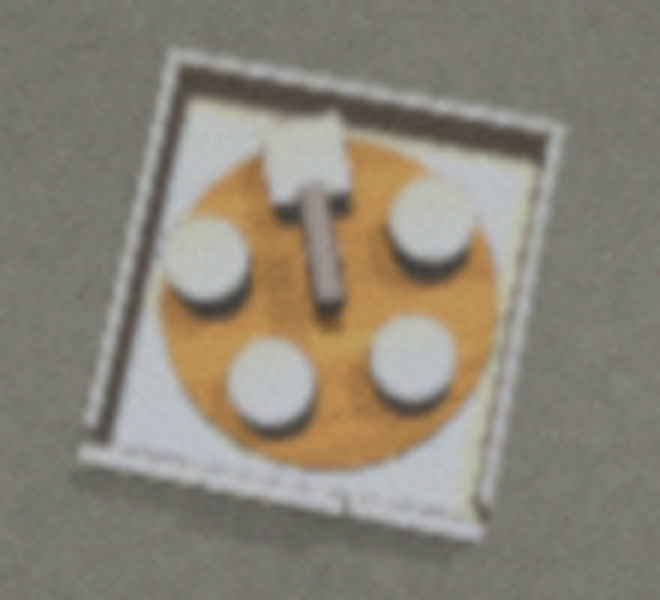

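```bash
cat >> h.py <<'E'
C=np.array([.6235,.0427]);YAW=np.radians(-13.3)
def rz(a):return np.array([[np.cos(a),-np.sin(a)],[np.sin(a),np.cos(a)]])
def loc(W,C=C,yaw=YAW):
    L=W.copy();L[...,:2]=(W[...,:2]-C)@rz(yaw);return L   # world -> case frame
def togo(s,lx,ly,z,yaw):  # tool-frame shift to reach the case-frame target; yaw deg world
    w=C+rz(YAW)@[lx,ly];d=w-s['eef_pos'][:2];y=s['ee_rot'][2]
    print("dtool",np.round([np.cos(y)*d[0]+np.sin(y)*d[1],np.sin(y)*d[0]-np.cos(y)*d[1],s['eef_pos'][2]-z],4),
      "turn z",np.round(-(yaw-np.degrees(y)),2))
E
python3 - <<'E'
from h import *
from station import arm
f=np.load("f.npz")
for n,k in(("top",'d'),("side",'e')):
    c=arm.camera_model(n);L=loc(world(f[k],c['mtx'],np.linalg.inv(c['camera_from_world']))).reshape(-1,3)
    p=L[(abs(L[:,1])<.1)&(L[:,0]<-.09)&(L[:,0]>-.15)&(L[:,2]>.02)]
    for lo in np.arange(.03,.13,.01):
        q=p[(p[:,2]>lo)&(p[:,2]<lo+.01)]
        if len(q):print(n,round(lo,2),len(q),np.percentile(q[:,0],[5,50,95]).round(4),q[:,1].min().round(3),q[:,1].max().round(3))
E
```

```text
top 0.03 2 [-0.098  -0.0966 -0.0952] 0.099 0.1
top 0.04 2 [-0.0927 -0.0917 -0.0907] 0.099 0.1
top 0.05 2 [-0.0987 -0.0986 -0.0985] -0.1 0.1
top 0.06 2 [-0.0972 -0.0969 -0.0965] -0.099 0.099
top 0.07 30 [-0.117  -0.1114 -0.1069] -0.095 0.099
top 0.08 112 [-0.1171 -0.1128 -0.1083] -0.099 0.099
top 0.1 1 [-0.1149 -0.1149 -0.1149] -0.035 -0.035
top 0.11 21 [-0.1222 -0.1203 -0.1121] -0.035 0.033
top 0.12 59 [-0.1222 -0.1177 -0.1139] -0.033 0.034
side 0.03 21 [-0.1015 -0.1008 -0.0927] -0.1 0.1
side 0.04 23 [-0.1029 -0.1022 -0.0981] -0.099 0.1
side 0.05 25 [-0.1043 -0.1035 -0.0922] -0.081 0.1
side 0.06 24 [-0.1055 -0.1046 -0.0916] -0.1 0.1
side 0.07 29 [-0.1069 -0.106  -0.0915] -0.099 0.099
side 0.08 83 [-0.116  -0.1106 -0.1071] -0.1 0.098
side 0.09 19 [-0.1172 -0.1111 -0.1081] -0.037 0.032
side 0.1 19 [-0.1186 -0.1108 -0.1096] -0.037 0.009
side 0.11 16 [-0.1207 -0.1126 -0.1111] -0.038 0.028
side 0.12 49 [-0.1203 -0.1168 -0.1121] -0.038 0.031
```

Emit:
move_arm(
  rows="0 0 -9.85 0 0 0 0.01; 0 0 0 0.036 0.042 0 0; 0 0 0 0.036 0.042 0 0; 0 0 0 0.036 0.042 0 0; 0 0 0 0.036 0.042 0 0; 0 0 0 0.036 0.042 0 0; 0 0 0 0.036 0.042 0 0; 0 0 0 0.036 0.042 0 0",
)

```text
t: 1.1
eef_pos: [0.4433, 0.2749, 0.2345]
ee_rot: [3.142, 0.0, -0.232]
force: [1.4, 0.5, 0.8]
width: 0.0132
gripper_force: 0.0
```

Emit:
move_arm(
  rows="0 0 0 0.036 0.042 0 0; 0 0 0 0.036 0.042 0 0; 0 0 0 0.036 0.042 0 0; 0 0 0 0.030 0.036 0 0; 0 0 0 0.015 0.018 0 0; 0 0 0 0 0 0 0",
)

```text
t: 1.85
eef_pos: [0.5506, 0.0647, 0.234]
ee_rot: [3.141, 0.001, -0.235]
force: [0.0, 0.6, 0.3]
width: 0.0004
gripper_force: 0.0
```

Run:
```python
from h import *
from station import arm
s=arm.get_state();print(s['t'],s['eef_pos'].round(4),s['ee_rot'].round(3),s['q'].round(2),s['width'])
togo(s,-.072,0,.112,-13.3)
```

```text
1.85 [0.5506 0.0647 0.234 ] [ 3.141e+00  1.000e-03 -2.350e-01] [ 0.47  0.16 -0.26 -0.   -1.15  0.87] 0.0004247815762609197
dtool [0.004  0.0047 0.122 ] turn z -0.14
```

Emit:
move_arm(
  rows="0 0 0 0.004 0.0047 0.03 0; 0 0 0 0 0 0.045 0; 0 0 0 0 0 0.035 0; 0 0 0 0 0 0.012 0; 0 0 0 0 0 0 0; 0 0 0 -0.015 0 0 0; 0 0 0 -0.013 0 0 0;0 0 0 0 0 0 0",
)

```text
t: 2.85
eef_pos: [0.5253, 0.0677, 0.1137]
ee_rot: [-3.14, -0.001, -0.231]
force: [-0.8, -0.7, -0.5]
width: 0.0005
gripper_force: 0.0
```

Run:
```python
from h import *
from station import arm
s=arm.get_state();print(s['t'],s['eef_pos'].round(4),loc(s['eef_pos'][None]).round(4),s['force'].round(1))
```

```text
2.85 [0.5253 0.0677 0.1137] [[-0.1013  0.0017  0.1137]] [-0.8 -0.7 -0.5]
```

Emit:
move_arm(
  rows="0 0 0 -0.013 0 0.003 0; 0 0 0 -0.012 0 0.0035 0; 0 0 0 -0.025 0 0.0135 0; 0 0 0 -0.02 0 0.020 0; 0 0 0 -0.013 0 0.025 0; 0 0 0 -0.005 0 0.012 0; 0 0 0 0 0 0.008 0; 0 0 0 0 0 0 0",
)

```text
t: 3.85
eef_pos: [0.4404, 0.0873, 0.0272]
ee_rot: [3.141, 0.001, -0.232]
force: [-0.4, -0.4, -0.1]
width: 0.0006
gripper_force: 0.0
```

Run:
```python
from h import *
from station import arm
s=arm.get_state();print(s['t'],s['eef_pos'].round(4),loc(s['eef_pos'][None]).round(4),s['force'].round(1))
b,e=arm.grab_frame("side");cv2.imwrite("pics/d.png",cv2.resize(b[130:260,180:330],None,fx=4,fy=4))
```

```text
3.85 [0.4404 0.0873 0.0272] [[-0.1885  0.0013  0.0272]] [-0.4 -0.4 -0.1]
```

View pics/d.png

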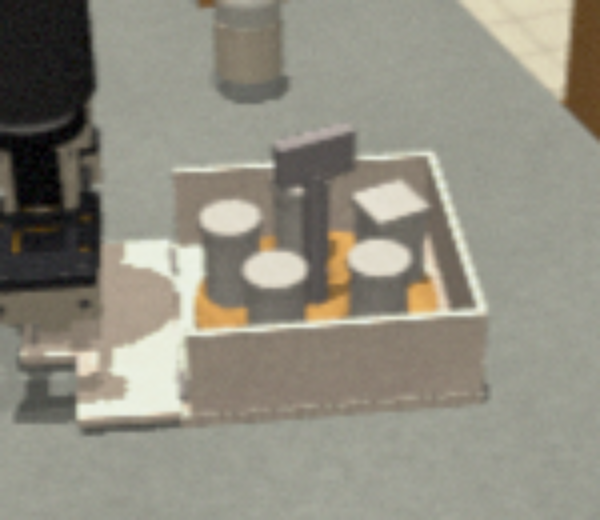

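The flap lies almost flat under the fingertips (px 80-190, 240-425). I'll press it onto its stop.

Emit:
move_arm(
  rows="0 0 0 0 0 0.002 0; 0 0 0 0 0 0.001 0; 0 0 0 0 0 0.001 0; 0 0 0 0 0 0 0",
)

```text
t: 4.4
eef_pos: [0.4411, 0.0877, 0.0249]
ee_rot: [-3.141, -0.001, -0.231]
force: [-4.5, -1.1, 18.4]
width: 0.0004
gripper_force: 9.0
```

Emit:
move_arm(
  rows="0 0 0 0 0 -0.03 0; 0 0 0 0 0 -0.06 0; 0 0 0 0 0 -0.06 0; 0 0 0 0 0 -0.06 0.02; 0 0 0 0.045 0 -0.01 0.04; 0 0 0 0.055 0 0 0.06; 0 0 0 0.055 0 0 0.08; 0 0 0 0.0335 -0.0013 0 0.08",
)

```text
t: 5.4
eef_pos: [0.626, 0.0444, 0.2429]
ee_rot: [3.141, 0.001, -0.233]
force: [-0.3, 0.9, 0.4]
width: 0.0448
gripper_force: 0.0
```

Emit:
move_arm(
  rows="0 0 10.6 0 0 0 0.08; 0 0 10.6 0 0 0 0.08; 0 0 10.6 0 0 0 0.08; 0 0 10.6 0 0 0 0.08; 0 0 10.6 0 0 0 0.08; 0 0 10.6 0 0 0 0.08; 0 0 10.6 0 0 0 0.08; 0 0 10.6 0 0 0 0.08",
)

```text
t: 6.4
eef_pos: [0.624, 0.0453, 0.2435]
ee_rot: [3.141, 0.0, -1.718]
force: [0.4, -0.4, -0.9]
width: 0.0799
gripper_force: 0.0
```

Emit:
move_arm(
  rows="0 0 10.6 0 0 0 0.08; 0 0 10.6 0 0 0 0.08; 0 0 10.6 0 0 0 0.08; 0 0 10.6 0 0 0 0.08; 0 0 10.6 0 0 0 0.08; 0 0 10.6 0 0 0 0.08; 0 0 9.6 0 0 0 0.08; 0 0 0 0 0 0 0.08",
)

```text
t: 7.4
eef_pos: [0.624, 0.0453, 0.2435]
ee_rot: [3.142, -0.0, -2.989]
force: [-0.5, 1.2, 1.1]
width: 0.0804
gripper_force: 0.0
```

```bash
cat >> h.py <<'E'
def rot(r):
    from scipy.spatial.transform import Rotation as R
    return R.from_euler('xyz',r).as_matrix()
def wristT(arm):
    s=arm.get_state();T=np.eye(4);T[:3,:3]=rot(s['ee_rot']);T[:3,3]=s['eef_pos'];return T@arm.camera_model("wrist")['mount'],s
E
python3 - <<'E'
from h import *
from station import arm
T,s=wristT(arm);a,d=arm.grab_frame("wrist")
print(s['t'],s['eef_pos'].round(4),s['ee_rot'].round(3),s['q'].round(2),loc(s['eef_pos'][None]).round(4),s['force'].round(1))
W=world(d,arm.camera_model("wrist")['mtx'],T);p=W.reshape(-1,3);p=p[(d.ravel()>0)&(p[:,2]>.155)&(p[:,2]<.172)&(np.hypot(p[:,0]-C[0],p[:,1]-C[1])<.05)]
print(len(p),np.median(p[:,2]),cv2.minAreaRect(p[:,:2].astype(np.float32)))
cv2.imwrite("pics/e.png",a);np.savez("w.npz",a=a,d=d,W=W)
E
```

```text
7.4 [0.624  0.0453 0.2435] [ 3.142 -0.    -2.989] [ 0.38  0.27 -0.09 -0.   -1.21 -1.8 ] [[-1.000e-04  2.600e-03  2.435e-01]] [-0.5  1.2  1.1]
1337 0.16371593791124198 ((0.6244779825210571, 0.04222167283296585), (0.05919424816966057, 0.013351312838494778), 8.261979103088379)
```

View pics/e.png

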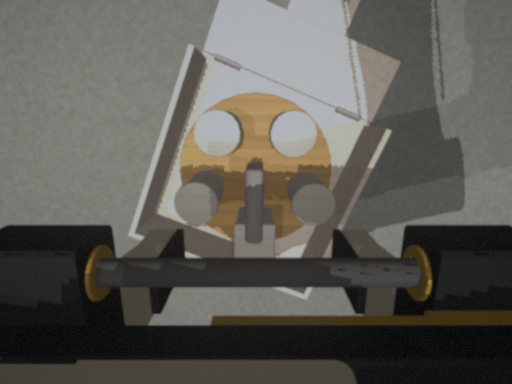

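The wrist view shows the flap open (top of image), the bar at (255,165-240) and the square tin behind it at (255,240). I'll refine the case yaw before gripping.

Run:
```python
from h import *
from station import arm
f=np.load("w.npz");c=arm.camera_model("top");ft=np.load("f.npz")
Ws=[("wrist",f['W'])]
Ws.append(("top0",world(ft['d'],c['mtx'],np.linalg.inv(c['camera_from_world']))))
c=arm.camera_model("side");Ws.append(("side0",world(ft['e'],c['mtx'],np.linalg.inv(c['camera_from_world']))))
for n,W in Ws:
    L=loc(W,np.array([.6245,.0424])).reshape(-1,3);m=(L[:,2]>.074)&(L[:,2]<.086)
    for nm,i,s in(("y+",1,1),("y-",1,-1),("back",0,1)):
        j=1-i;q=L[m&(L[:,i]*s>.095)&(L[:,i]*s<.112)&(abs(L[:,j])<.09)]
        if len(q)>20:
            k=np.polyfit(q[:,j],q[:,i],1);print(n,nm,len(q),"slope deg",np.degrees(np.arctan(k[0]))*(-1 if i==0 else 1),"off",k[1].round(4))
s=arm.get_state();print(s['t']);d=np.array([.6245,.0422])-s['eef_pos'][:2];y=s['ee_rot'][2]
print(np.cos(y)*d[0]+np.sin(y)*d[1],np.sin(y)*d[0]-np.cos(y)*d[1])
```

```text
wrist y+ 856 slope deg -0.0717098523143151 off 0.1007
wrist y- 1290 slope deg 0.025359513090648537 off -0.1017
wrist back 202 slope deg -0.6044623688155698 off 0.1011
top0 y+ 125 slope deg 0.22855936792649 off 0.1021
top0 y- 105 slope deg 0.13120471881712872 off -0.1015
top0 back 123 slope deg 0.23818567822858264 off 0.1004
side0 y+ 115 slope deg 0.25850648374914115 off 0.0999
side0 y- 233 slope deg 0.010937368420812783 off -0.1035
side0 back 95 slope deg 0.01012608931926667 off 0.101
7.45
4.089482919932718e-05 -0.0031314303544917837
```

Emit:
move_arm(
  rows="0 0 0.5 0 -0.0031 0 0.08; 0 0 0 0 0 0.03 0.06; 0 0 0 0 0 0.04 0.06; 0 0 0 0 0 0.025 0.06; 0 0 0 0 0 0.01 0.06; 0 0 0 0 0 0 0.04; 0 0 0 0 0 0 0.02; 0 0 0 0 0 0 0.0",
  squeeze=40,
)

```text
t: 8.45
eef_pos: [0.6252, 0.0425, 0.1398]
ee_rot: [3.141, 0.002, -2.998]
force: [-0.6, -0.2, -0.7]
width: 0.0357
gripper_force: 0.0
```

Emit:
move_arm(
  rows="0 0 0 0 0 0 0; 0 0 0 0 0 0 0; 0 0 0 0 0 0 0; 0 0 0 0 0 0 0",
)

```text
t: 8.95
eef_pos: [0.6248, 0.0422, 0.1389]
ee_rot: [-3.141, 0.0, -2.998]
force: [-0.8, -0.9, 3.5]
width: 0.0155
gripper_force: 40.0
```

Emit:
move_arm(
  rows="0 0 -5 0 0 0 0; 0 0 -10 0 0 0 0; 0 0 -10 0 0 0 0; 0 0 -10 0 0 0 0; 0 0 -10 0 0 0 0; 0 0 -10 0 0 0 0; 0 0 -10 0 0 0 0; 0 0 -10 0 0 0 0",
)

```text
t: 9.95
eef_pos: [0.6256, 0.0413, 0.139]
ee_rot: [-3.14, -0.001, -1.684]
force: [3.8, -7.1, 0.4]
width: 0.0154
gripper_force: 40.0
```

Emit:
move_arm(
  rows="0 0 -10 0 0 0 0; 0 0 -10 0 0 0 0; 0 0 -10 0 0 0 0; 0 0 -10 0 0 0 0; 0 0 -10 0 0 0 0; 0 0 -10 0 0 0 0; 0 0 -10 0 0 0 0; 0 0 -7 0 0 0 0",
)

```text
t: 10.95
eef_pos: [0.6267, 0.042, 0.139]
ee_rot: [-3.141, -0.004, -0.34]
force: [7.2, -4.3, -2.0]
width: 0.0158
gripper_force: 40.0
```

Emit:
move_arm(
  rows="0 0 -6 0 0 0 0; 0 0 0 0 0 0 0; 0 0 0 0 0 0 0",
)

```text
t: 11.32
eef_pos: [0.6267, 0.0421, 0.139]
ee_rot: [-3.141, -0.004, -0.24]
force: [7.3, -4.5, -1.6]
width: 0.0156
gripper_force: 40.0
```

Run:
```python
from h import *
from station import arm
T,s=wristT(arm);w,dw=arm.grab_frame("wrist")
print(s['t'],s['eef_pos'].round(4),np.degrees(s['ee_rot']).round(2),s['width'],s['force'].round(1),s['moment'].round(2))
a,d=arm.grab_frame("top");b,e=arm.grab_frame("side")
np.savez("g.npz",a=a,d=d,b=b,e=e,w=w,dw=dw,T=T)
cv2.imwrite("pics/f.png",np.hstack([cv2.resize(a[135:235,195:295],(400,400)),cv2.resize(b[130:260,180:310],(400,400))]))
cv2.imwrite("pics/g.png",w)
```

```text
11.325 [0.6267 0.0421 0.139 ] [-179.96   -0.21  -13.77] 0.01556919047622751 [ 7.3 -4.5 -1.6] [-1.59 -2.69  0.03]
```

View pics/f.png

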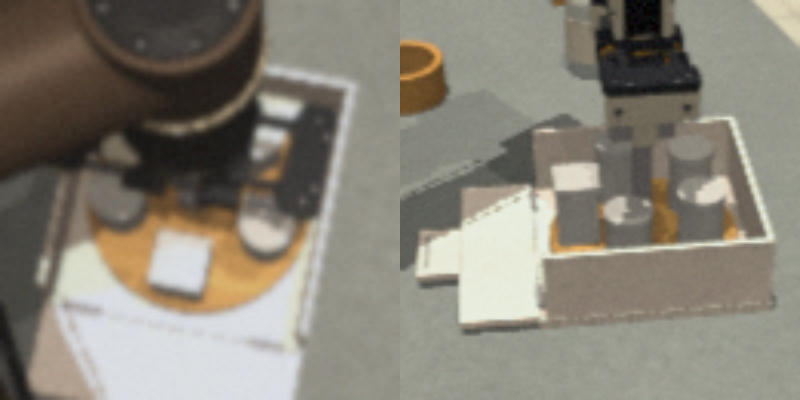

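View pics/g.png

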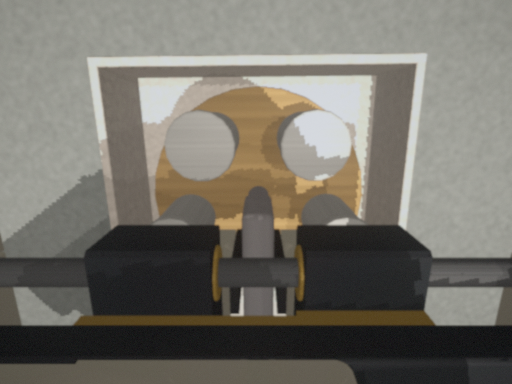

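The pictures show the flap flat and the square tin in front at (180,262) on the left and (578,205) on the right. In the wrist view the two rear tins are symmetric at (201,145) and (316,145). Next I'll measure the residual angle.

Run:
```python
from h import *
from station import arm
g=np.load("g.npz");A=np.array([.6245,.0424])
W={'wrist':world(g['dw'],arm.camera_model("wrist")['mtx'],g['T'])}
for n,k in(("top",'d'),("side",'e')):
    c=arm.camera_model(n);W[n]=world(g[k],c['mtx'],np.linalg.inv(c['camera_from_world']))
for n in W:
    L=loc(W[n],A);z=L[...,2];m=((z>.087)&(z<.098)&(np.hypot(L[...,0],L[...,1])<.092)).astype(np.uint8)
    k,lab,st,_=cv2.connectedComponentsWithStats(m)
    for i in range(1,k):
        if st[i,4]<40:continue
        p=L[lab==i];r=cv2.minAreaRect(p[:,:2].astype(np.float32));x,y=r[0]
        print(n,st[i,4],np.round([x,y,np.hypot(x,y)],4),"ang",np.degrees(np.arctan2(-y,-x)).round(2),np.round(r[1],4),round(r[2],1))
    mm=(z>.074)&(z<.086)
    for nm,i,s in(("y+",1,1),("y-",1,-1),("back",0,1)):
        j=1-i;q=L[mm&(L[...,i]*s>.093)&(L[...,i]*s<.113)&(abs(L[...,j])<.09)]
        if len(q)>20:
            kk=np.polyfit(q[:,j],q[:,i],1);print(n,nm,len(q),np.degrees(np.arctan(kk[0])).round(2)*(-1 if i==0 else 1),kk[1].round(4))
# flap height
for n in("top","side"):
    L=loc(W[n],A);q=L[(L[...,0]<-.12)&(L[...,0]>-.21)&(abs(L[...,1])<.03)];q=q[q[:,2]<.05];print(n,"flap z fit",np.polyfit(q[:,0],q[:,2],1).round(4),np.median(q[:,2]).round(4))
```

```text
wrist 3959 [ 0.0511 -0.0359  0.0624] ang 144.89 [0.0441 0.044 ] 40.3
wrist 3950 [0.0512 0.0366 0.063 ] ang -144.43 [0.0439 0.0437] 89.5
wrist 301 [ 0.0012 -0.0581  0.0581] ang 91.2 [0.0057 0.0291] 0.5
wrist 257 [0.0017 0.059  0.059 ] ang -91.63 [0.0296 0.0058] 88.8
wrist 87 [-0.0604  0.0132  0.0618] ang -12.32 [0.008 0.024] 69.1
wrist 87 [-0.0602 -0.0108  0.0611] ang 10.18 [0.0236 0.0081] 20.1
wrist y+ 1673 -0.02 0.1015
wrist y- 1713 0.11 -0.1006
wrist back 3280 0.02 0.1025
top 48 [ 0.0393 -0.0463  0.0608] ang 130.31 [0.0192 0.0257] 78.3
top 111 [-0.0256  0.061   0.0662] ang -67.23 [0.0424 0.0325] 67.2
top 122 [-0.0254 -0.0585  0.0638] ang 66.49 [0.0333 0.0431] 2.5
top 186 [-0.0632  0.0006  0.0632] ang -0.52 [0.043  0.0431] 0.0
top y+ 47 -0.04 0.1019
top y- 106 0.17 -0.1015
top back 42 -0.56 0.101
side 68 [-0.0249  0.0521  0.0577] ang -64.42 [0.0283 0.0431] 45.2
side 119 [0.0502 0.0344 0.0609] ang -145.6 [0.0423 0.0444] 5.9
side 151 [-0.0618 -0.0012  0.0618] ang 1.14 [0.0472 0.0427] 87.1
side 139 [ 0.0506 -0.0371  0.0628] ang 143.76 [0.0463 0.042 ] 81.1
side 149 [-0.0196 -0.0607  0.0638] ang 72.12 [0.0453 0.0434] 76.8
side y+ 93 -0.08 0.0997
side y- 227 0.08 -0.1036
side back 97 0.18 0.1008
top flap z fit [-0.0268  0.0127] 0.0171
side flap z fit [0.0055 0.0182] 0.0178
```

```bash
python3 -c "
from station import arm
print(arm.job_done())"
```

```text
the job is handed in; nothing more can be done
None
```

The flap is down on its stop. The square tin faces straight out the front, within about 1° by all three cameras, and the fingers are holding the carousel's bar at 40 N; the job was handed in at about 11.5 s, with the tape, carton and bottle left untouched.

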